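# Shut and latch the polisher's guard gate

### The job

Shut the polisher's guard gate, which stands ajar, and latch it: lift the loose latch bar over the lip of its catch as the gate goes in against its sprung buffer, let the bar drop right down behind the lip, and let go so that the gate stays shut by itself. The catch is light sheet metal, so work the bar in by feel, never forcing it against the lip or the hood above it, and leave the things around the guard where they are.

Things in the scene. Friction and masses are not known exactly. Their poses are not given: they have to be found in the camera images.
- guard: Fixed open-topped pen (270 x 300 mm, clear sides 115 mm tall) round a small grey polishing motor; its doorway faces the robot. Origin: on the bench, in the doorway plane. z up, x into the pen (away from the robot), y to the left along the doorway. In this frame the gate's hinge axis is at x=0, y=+100 mm (171 mm post just beyond it) and the keeper post at y=-152 mm.
- gate (a joint): Gate angle, rad: 0 = as far shut as it goes (hard stop), grows as the free end swings out towards the robot (guard's -x), at most 1.2. Light friction: stays where left until the buffer. Clear panel with steel rim, 10 mm thick, 175 mm wide from the hinge axis, 126 mm tall. Properly latched it reads about 0.05, the bar held against the lip's back; with the bar in front of the lip not below about 0.11.
- buffer (a point): End of the sprung rubber buffer behind the gate, 150 mm from the hinge axis, 60 mm up. It meets the gate at about 0.14 rad, with about 1 N at first touch rising to about 4 N (some 5 N felt at the knob) when the gate is fully shut.
- pivot (a joint): Lift angle of the latch bar, rad: 0 = level on its rest stop (at the start, and again when home behind the lip), grows as the free end rises, at most 0.4. Only its own weight (0.24 kg) brings it down. The pivot axis is horizontal, square to the gate, above the gate's top rim, 25 mm from the hinge axis and 140 mm above the bench.
- latch_bar: Flat steel bar in the plane of the gate above its top rim, 8 mm thick, 12 mm high, reaching from 10 to 215 mm from the hinge axis, so 40 mm past the gate's free edge. Origin at its pivot; its -y runs along the bar to the free end, z up when level. Level, its underside is 134 mm above the bench.
- knob (a point): Centre of the black ball knob (26 mm diameter, on an 8 mm stem) on the bar, 100 mm along the bar from the pivot (125 mm from the hinge axis) and 65 mm above the bar's middle: 205 mm above the bench when level. Gripped from above, it serves both to lift the bar and to swing the gate.
- keeper_post: Fixed steel post, 16 mm square, 196 mm tall, on the latch side of the doorway, carrying the sheet-metal catch. Origin at its foot on the bench, axes as the guard's. The catch is clamped at a different height each time, which is not measured: the lip's top is 142 to 172 mm above the bench, that is 8 to 38 mm above the underside of the level bar.
- lip (a point): The catch's lip at its LOWEST setting: centre of the lip's top edge, 142 mm above the bench (the real one is 0 to 30 mm higher). The lip is an upright plate 5 mm thick, its back face at guard x=-14 mm, its front at -19 mm, from 201 to 229 mm from the hinge axis; it reaches 46 mm down from its top, so the level bar always meets it.
- hood (a point): The catch's hood at its LOWEST setting: centre of its underside, always 20 mm above the lip's top, so the tilted 12 mm bar passes with 4 to 7 mm to spare. Level plate from guard x=-55 to +14 mm, 187 to 229 mm from the hinge axis, closed at the outer end by a wall (inner face at 224 mm). It overhangs the lip by 36 mm: the level bar can swing in under it and be raised until it touches.
- book: Loose book, 152 x 108 x 26 mm, lying beside the guard; a bystander. Origin under its centre.
- tin: Loose tin, 68 mm diameter, 60 mm tall, standing beside the guard; a bystander. Origin under its centre.
- brush: Loose hand brush lying beside the guard, about 200 mm long; a bystander.

How it is judged (in metres and radians):
On the way, in this order (a step that is already met when the one before it is completed fails the run):
1. the bar is lifted (more than 0.04 rad) with the gate swung in to its catch (gate below 0.25 rad) (value of joint pivot above 0.04 rad and value of joint gate below 0.25 rad), for 0.1 s.
2. the bar, still lifted, has passed over the lip (gate below 0.07 rad) (value of joint pivot above 0.02 rad and value of joint gate below 0.07 rad), for 0.05 s.
At the end, for the whole second after the job is handed in: The gate is shut (below 0.08 rad) and at rest, held there by the latch bar, which lies level on its rest (within 0.02 rad) behind the lip; the robot has let go (value of joint gate below 0.08 rad and value of joint pivot below 0.02 rad and velocity of joint gate below 0.05 rad/s); the robot touches nothing.
It fails at once if the latch bar pressed on its catch (lip, hood or end wall) with more than 14 N (contact force between latch_bar and keeper_post above 14 N).
It fails at once if the book, the tin or the brush moved by more than 30 mm (distance of any of book, tin, brush from where it was at the start of the episode above 0.03 m).
It also fails if it takes over 54 s, if anything falls off the work surface, if the arm or the gripper's body presses on something with over 40 N, if the wrist force passes 120 N, or if a joint passes its speed limit or range.

### The arm

A 6-joint arm with a two-finger parallel gripper is mounted at the origin on the work surface. World frame = base frame: x ahead of the robot, y to its left, z up, the work surface at z = 0. Lengths are in mm, angles in rad, forces in N, time in s.
With the tool pointing down it reaches from about 275 to 1000 mm from the base axis. Payload 8.4 kg.
Tool frame: the origin (TCP) lies midway between the tips of the shut fingers; the grasp point (between the pads) lies 19 mm behind it; z points along the fingers, x is the direction in which the jaws open and shut, and the axes are right-handed (so a half turn about z gives the same grasp; the last joint's range is limited). The gripper opens to 85 mm and grips with 20 to 120 N. Pads are 22 mm wide; open, the fingers measure 114 mm over their backs; the gripper's body (76 mm by 85 mm) begins 54 mm behind the grasp point. The pads swing forward as they close: fully open they stand 13 mm farther back than shut.
Start: joints at [1.275, 0.353, 1.633, -0, 1.155, -0.002], TCP at [180.993, 598.222, 231.281] pointing down, gripper open.
Joint ranges: [-2.63, 2.63], [-0.92, 2.1], [0.06, 2.66], [-1.3, 4.44], [0, 2.69], [-3.02, 3.02]. Speed limits (rad/s): [2.22, 2.22, 2.79, 3.14, 3.14, 3.14].

### API

Orientations are given as [roll, pitch, yaw] about the fixed x, y, z axes, in that order (R = Rz(yaw) Ry(pitch) Rx(roll)).
In Python, from rig import sense, grab_frame, camera_model, job gives the robot as it stands.
- The arm moves only by the tool arm_command, never from a script. Its argument "plan" is a list of rows, each an object with "translation": the shift along the tool's x, y, z in cm, a list of three; "twist": the turn about the tool's z in rad; "gripper": the opening, from 0 (shut) to 1 (fully open). A call has exactly 5 rows; each row is the pose to reach, as a shift and turn from the pose measured when the call began, along the tool's axes at that moment; what a row does not reach only later rows make up. A row lasts 1/12 s, in which the tool goes at most 41.7 mm and 7.16 degrees, less where a joint would pass 70% of its speed; a pose out of reach is approached as far as the arm can. A call with a gripper value outside its range is refused whole. The fingers move at their own pace and stop on an object; "squeeze" is the grip in N (left out, the last holds). Time passes only in rows, so rows that repeat a pose let the fingers close, or fill a call up. It gives the time, the measured TCP pose, the force and the opening at its end, in the units of the state.
- sense(): the state, without advancing time (a new reading comes with each control period).
- grab_frame(name): name is "scene" or "top" or "wrist"; returns the picture (420x560x3 uint8, blue, green, red); there is no depth.
- camera_model(name): a dict with "fx", "fy", "cx", "cy" (pixels), "pose" (4x4, takes a point from camera to world coordinates). Camera axes: x right, y down, z forward; pixel columns grow to the right and rows downward; lengths in mm; the calibration is good to about 2 mm. A picture is of the moment at which its call begins: read the wrist's pose just before it. camera_model takes no time and is no camera call; for the wrist camera it gives the pose at the moment of the call.
- job.sign_off(): hands the job in, once; it reports no verdict.
The state is a dict: "clock": time; "qpos": joint angles; "qvel": joint speeds; "joint_efforts": joint torques, N m; "eef_pos": TCP position; "tcp_rot": TCP orientation; "contact_force": force on the tool from outside, world axes, zero at the start; "wrist_torque": the same for the moment, N m; "opening": opening from 0.0 (shut) to 1.0 (fully open).
Only numpy, scipy, OpenCV 4.12 (cv2) and the standard library are available. Lean on these libraries where they do the work, as an engineer would, in place of code of your own. Each camera call takes 0.05 s, during which the arm holds its last target.

## Working session

There is one attempt and no reset: what is moved stays moved. The work goes in short steps, Python scripts to look and compute and a tool call to move; the robot and the scene stay as the last step left them, time stands still between calls to the robot, and variables do not carry over. Pictures are saved under pics/ and viewed, and the job is handed in when it is done.

Besides the shell and the picture viewer there is one more tool, called after ">>>" as name(argument=value, ...) on one line, values as JSON. arm_command: Moves the arm, as the interface text tells. Its arguments: {"type":"object","properties":{"plan":{"type":"array","items":{"type":"object","properties":{"translation":{"type":"array","items":{"type":"number"}},"twist":{"type":"number"},"gripper":{"type":"number"}}}},"squeeze":{"type":"number"}},"required":["plan"]}

```bash
mkdir -p pics; ls; python3 - <<'E'
from rig import sense, grab_frame, camera_model, job
import cv2,numpy as np
s=sense()
print(s)
for n in("scene","top","wrist"):
    m=camera_model(n);print(n,m["fx"],m["cx"],m["cy"],np.round(m["pose"],3).tolist())
    cv2.imwrite(f"pics/{n}0.png",grab_frame(n))
E
```

```text
pics
{'clock': 0.0, 'qpos': array([ 1.27461166e+00,  3.53618329e-01,  1.63412709e+00,  1.18387724e-06,
        1.15519340e+00, -2.38035726e-03]), 'qvel': array([ 0.00030236,  0.00113476, -0.00016219, -0.00239324, -0.00049971,
       -0.00190148]), 'joint_efforts': array([ 1.23725491e-03, -6.05259919e+01, -3.42065692e+01,  8.45059412e-05,
        9.47689667e-03, -5.19915950e-07]), 'eef_pos': array([180.84859461, 597.77438252, 230.58331392]), 'tcp_rot': array([-3.14158837e+00,  1.34615843e-03,  1.27699154e+00]), 'contact_force': array([-0.20932885, -0.05388106, -0.22874033]), 'wrist_torque': array([-0.04159042, -0.00771342, -0.01202947]), 'opening': 0.9977268490126443}
scene 483.91748869686 279.1219692630461 201.7977166562699 [[0.865, 0.279, -0.417, 987.035], [0.502, -0.492, 0.711, -656.419], [-0.007, -0.824, -0.566, 691.396], [0.0, 0.0, 0.0, 1.0]]
top 467.8692007018584 283.6775878121897 219.05419365906914 [[0.004, -0.997, 0.082, 483.733], [-1.0, -0.003, 0.007, 23.844], [-0.006, -0.082, -0.997, 1216.878], [0.0, 0.0, 0.0, 1.0]]
wrist 308.1109471718975 281.7654842703826 209.3759131396497 [[0.29, 0.914, 0.284, 108.694], [0.957, -0.277, -0.087, 619.425], [-0.001, 0.297, -0.955, 375.124], [0.0, 0.0, 0.0, 1.0]]
```

View pics/scene0.png

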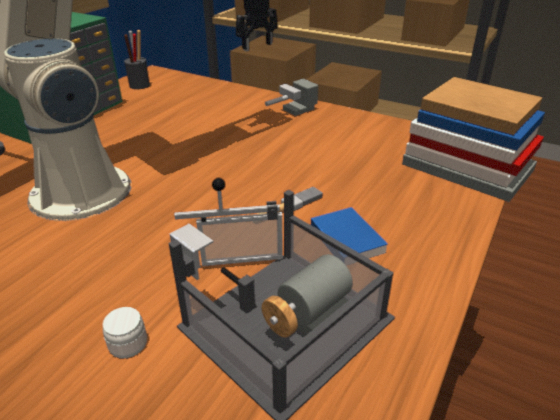

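View pics/top0.png

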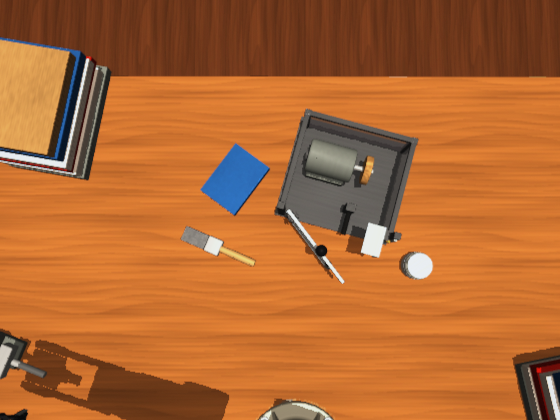

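View pics/wrist0.png

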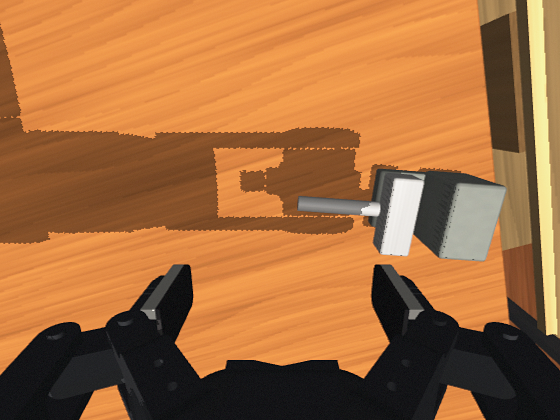

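```bash
python3 - <<'E'
import cv2,numpy as np
a=cv2.imread("pics/top0.png")[190:300,260:440]
cv2.imwrite("pics/top0c.png",cv2.resize(a,None,fx=4.4,fy=4.4,interpolation=cv2.INTER_CUBIC))
a=cv2.imread("pics/scene0.png")[170:290,160:330]
cv2.imwrite("pics/scene0c.png",cv2.resize(a,None,fx=4.7,fy=4.7,interpolation=cv2.INTER_CUBIC))
E
```

```text
(no output)
```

View pics/top0c.png

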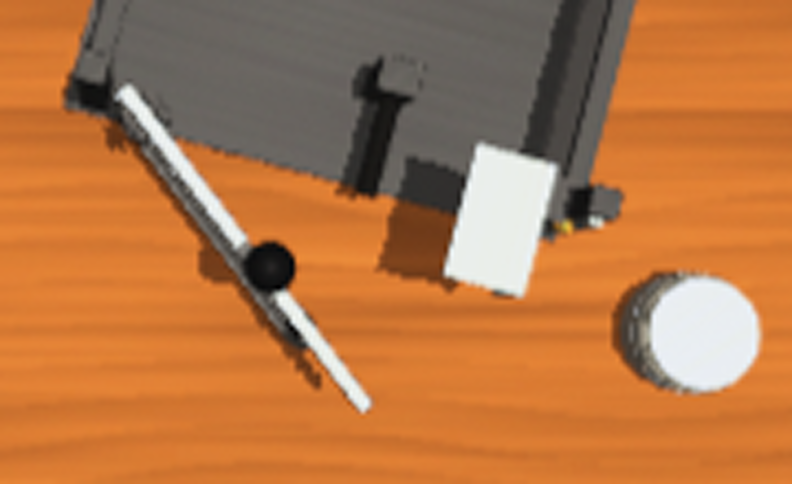

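View pics/scene0c.png

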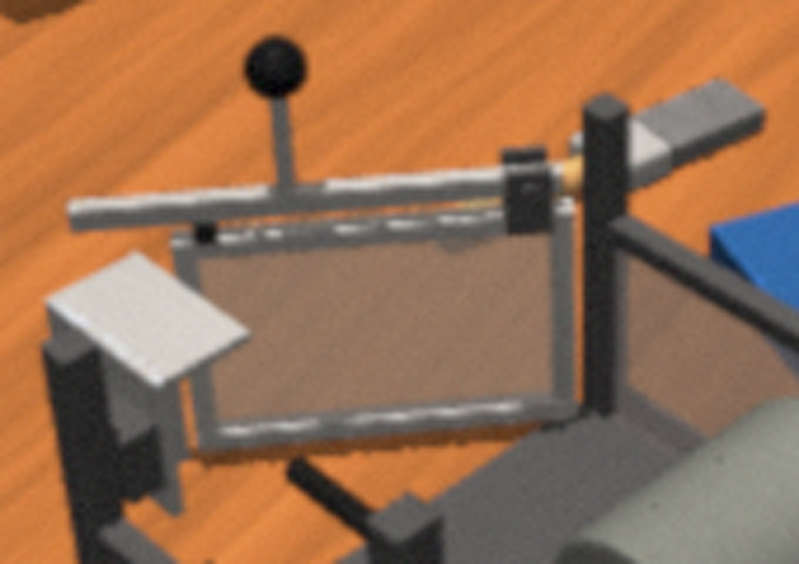

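```bash
cat > fit.py <<'E'
import cv2,numpy as np
from scipy.optimize import least_squares
from rig import camera_model
cams={n:camera_model(n) for n in("top","scene")}
def proj(n,P):
    m=cams[n];T=np.linalg.inv(m["pose"]);p=T[:3,:3]@P+T[:3,3]
    return np.array([m["fx"]*p[0]/p[2]+m["cx"],m["fy"]*p[1]/p[2]+m["cy"]])
def t(u,v):return (260+u/4.4-.4,190+v/4.4-.4)
def s(u,v):return (160+u/4.7-.4,170+v/4.7-.4)
def G(q,x,y,z):
    c,S=np.cos(q[2]),np.sin(q[2]);return np.array([q[0]+c*x-S*y,q[1]+S*x+c*y,z])
def bar(q,r,z): # gate angle q[3], hinge at y=100
    a=q[3];return G(q,-r*np.sin(a),100-r*np.cos(a),z)
H=[(-55,-87),(-55,-129),(14,-129),(14,-87)]
obs=[("top",t(125,88),lambda q:bar(q,10,146)),("top",t(365,407),lambda q:bar(q,215,146)),("top",t(269,267),lambda q:bar(q,125,205)),
("top",t(602,203),lambda q:G(q,0,-152,196)),("scene",s(275,67),lambda q:bar(q,125,205)),("scene",s(75,216),lambda q:bar(q,215,140))]
for (x,y),a,b in zip(H,[(444,276),(521,297),(556,165),(479,143)],[(135,252),(47,300),(158,385),(249,332)]):
    obs.append(("top",t(*a),lambda q,x=x,y=y:G(q,x,y,q[4])));obs.append(("scene",s(*b),lambda q,x=x,y=y:G(q,x,y,q[4])))
f=lambda q:np.concatenate([proj(n,P(q))-np.array(o) for n,o,P in obs])
if __name__=="__main__":
    r=least_squares(f,[500,0,0,.6,180],loss="soft_l1")
    q=r.x;print(np.round(q,3));print(np.round(f(q).reshape(-1,2),1).tolist())
    print("hinge",G(q,0,100,0),"knob",bar(q,125,205))
    gd=q[2];print("bar dir world yaw",np.degrees(np.arctan2(*(bar(q,215,0)-bar(q,10,0))[[1,0]])))
E
python3 fit.py
```

```text
[ 5.72792e+02 -7.03430e+01 -2.72000e-01  6.53000e-01  1.70449e+02]
[[0.6, 0.8], [0.2, 0.2], [-0.1, -0.2], [0.8, -0.1], [0.8, -0.0], [-0.6, -0.1], [-0.5, -0.3], [0.9, -0.2], [0.2, 0.0], [-0.2, -0.1], [0.2, 0.3], [-0.3, 0.1], [-0.5, 0.2], [0.4, 0.1]]
hinge [599.6381756   25.98607593   0.        ] knob [499.83526131 -49.27598822 205.        ]
bar dir world yaw -142.97980263154105
```

```bash
cat > h.py <<'E'
import numpy as np
from scipy.spatial.transform import Rotation as R
from rig import sense,camera_model,grab_frame
from fit import G,proj
q=np.array([572.79,-70.34,-.272,.653,170.4])
def knob(g,a=0.):
    r=25+100*np.cos(a)-65*np.sin(a); z=140+100*np.sin(a)+65*np.cos(a)
    return G(q,-r*np.sin(g),100-r*np.cos(g),z)
def to(P,yaw,s=None):
    s=s or sense();Rm=R.from_euler("xyz",s["tcp_rot"]).as_matrix()
    d=Rm.T@(np.array(P)-s["eef_pos"])/10
    tw=-(yaw-s["tcp_rot"][2]);return np.round(d,2),round(float(tw),3)
def st():
    s=sense();print("t %.2f"%s["clock"],np.round(s["eef_pos"],1),np.round(s["tcp_rot"],3),"F",np.round(s["contact_force"],2),"op %.3f"%s["opening"])
E
python3 -c "
from h import *
st();print(knob(.653)); k=knob(.653);print(to([k[0],k[1],245],-.925))"
```

```text
t 0.15 [180.9 597.9 230.7] [-3.142e+00  1.000e-03  1.277e+00] F [-0.11  0.5  -0.1 ] op 1.001
[499.82824897 -49.24577342 205.        ]
(array([-52.7 ,  49.27,  -1.37]), 2.202)
```

>>> arm_command(plan=[{"translation": [-1.4,1.3,-0.4],"twist": 0.06,"gripper": 1},{"translation": [-4.2,3.9,-1.0],"twist": 0.17,"gripper": 1},{"translation": [-7.0,6.5,-1.4],"twist": 0.28,"gripper": 1},{"translation": [-9.8,9.2,-1.4],"twist": 0.4,"gripper": 1},{"translation": [-12.7,11.8,-1.4],"twist": 0.52,"gripper": 1}])

```text
clock: 0.57
eef_pos: [257.5, 440.7, 244.9]
tcp_rot: [3.141, 0.001, 0.752]
contact_force: [0.1, 0.3, 1.1]
opening: 1.003
```

```bash
python3 -c "
from h import *
st();k=knob(.653);print(to([k[0],k[1],245],-.925))"
```

```text
t 0.57 [257.5 440.7 244.9] [3.141e+00 1.000e-03 7.520e-01] F [0.12 0.32 1.07] op 1.003
(array([-1.577e+01,  5.234e+01,  3.000e-02]), 1.677)
```

>>> arm_command(plan=[{"translation": [-1.2,4.0,0],"twist": 0.12,"gripper": 1},{"translation": [-2.4,8.0,0],"twist": 0.24,"gripper": 1},{"translation": [-3.6,12.0,0],"twist": 0.36,"gripper": 1},{"translation": [-4.8,16.0,0],"twist": 0.48,"gripper": 1},{"translation": [-6.0,20.0,0],"twist": 0.6,"gripper": 1}])

```text
clock: 0.98
eef_pos: [349.6, 253.5, 245.0]
tcp_rot: [3.141, -0.0, 0.146]
contact_force: [0.8, 1.2, 0.0]
opening: 0.995
```

```bash
python3 -c "
from h import *
st();k=knob(.653);print(to([k[0],k[1],245],-.925))"
```

```text
t 0.98 [349.6 253.5 245. ] [ 3.141 -0.     0.146] F [0.81 1.2  0.04] op 0.995
(array([1.044e+01, 3.214e+01, 3.000e-02]), 1.071)
```

>>> arm_command(plan=[{"translation": [1.2,3.8,0],"twist": 0.12,"gripper": 1},{"translation": [2.4,7.5,0],"twist": 0.24,"gripper": 1},{"translation": [3.6,11.2,0],"twist": 0.36,"gripper": 1},{"translation": [4.8,14.9,0],"twist": 0.48,"gripper": 1},{"translation": [6.0,18.6,0],"twist": 0.6,"gripper": 1}])

```text
clock: 1.4
eef_pos: [436.5, 76.3, 245.3]
tcp_rot: [3.141, -0.001, -0.46]
contact_force: [0.8, 0.5, -0.3]
opening: 0.998
```

```bash
python3 -c "
from h import *
st();k=knob(.653);print(to([k[0],k[1],245],-.925))"
```

```text
t 1.40 [436.5  76.3 245.3] [ 3.141e+00 -1.000e-03 -4.600e-01] F [ 0.81  0.48 -0.35] op 0.998
(array([11.25,  8.44,  0.05]), 0.465)
```

>>> arm_command(plan=[{"translation": [3.0,2.2,0],"twist": 0.12,"gripper": 1},{"translation": [6.0,4.5,0],"twist": 0.24,"gripper": 1},{"translation": [8.8,6.6,0],"twist": 0.35,"gripper": 1},{"translation": [10.5,7.9,0],"twist": 0.43,"gripper": 1},{"translation": [11.25,8.45,0],"twist": 0.465,"gripper": 1}])

```text
clock: 1.82
eef_pos: [500.8, -52.0, 245.3]
tcp_rot: [3.141, -0.002, -0.931]
contact_force: [-0.2, -0.9, 0.2]
opening: 0.999
```

```bash
python3 -c "
from h import *
import cv2
st();k=knob(.653);print(to([k[0],k[1],245],-.925))
cams=__import__('fit').cams; cams['wrist']=camera_model('wrist')
print(proj('wrist',k)); f=grab_frame('wrist'); cv2.imwrite('pics/w1.png',f)
m=(cams['wrist']['pose']);np.save('w1.npy',m)"
```

```text
t 1.82 [500.8 -52.  245.3] [ 3.141e+00 -2.000e-03 -9.310e-01] F [-0.19 -0.89  0.19] op 0.999
(array([-0.28, -0.09,  0.03]), -0.006)
[276.36187372 235.42781102]
```

View pics/w1.png

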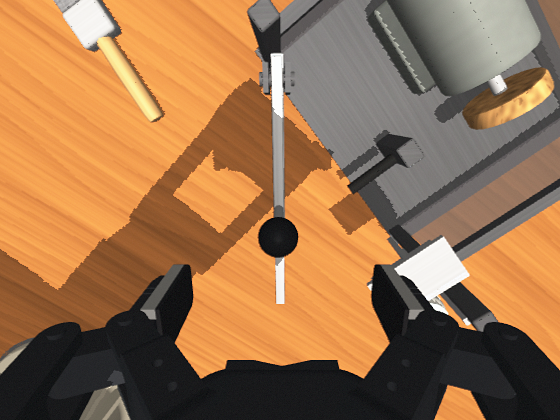

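>>> arm_command(plan=[{"translation": [-0.2,0,1.2],"twist": 0,"gripper": 1},{"translation": [-0.2,0,2.8],"twist": 0,"gripper": 1},{"translation": [-0.2,0,4.4],"twist": 0,"gripper": 1},{"translation": [-0.2,0,5.6],"twist": 0,"gripper": 1},{"translation": [-0.2,0,5.9],"twist": 0,"gripper": 1}], squeeze=30)

```text
clock: 2.28
eef_pos: [497.9, -49.1, 184.3]
tcp_rot: [3.139, 0.001, -0.928]
contact_force: [-1.3, 0.3, -0.4]
opening: 1.003
```

>>> arm_command(plan=[{"translation": [0,0,0],"twist": 0,"gripper": 0.4},{"translation": [0,0,0],"twist": 0,"gripper": 0.4},{"translation": [0,0,0],"twist": 0,"gripper": 0.4},{"translation": [0,0,0],"twist": 0,"gripper": 0.4},{"translation": [0,0,0],"twist": 0,"gripper": 0.4}], squeeze=30)

```text
clock: 2.7
eef_pos: [498.3, -49.0, 185.0]
tcp_rot: [3.14, 0.0, -0.928]
contact_force: [-0.6, 0.1, 0.4]
opening: 0.402
```

```bash
python3 -c "
from h import *
import cv2
st();k=knob(.653);print(to([k[0],k[1],186],-.925))
f=grab_frame('wrist'); cv2.imwrite('pics/w2.png',f)"
```

```text
t 2.70 [498.3 -49.  185. ] [ 3.14   0.    -0.928] F [-0.56  0.07  0.43] op 0.402
(array([ 0.11, -0.11, -0.1 ]), -0.003)
```

View pics/w2.png

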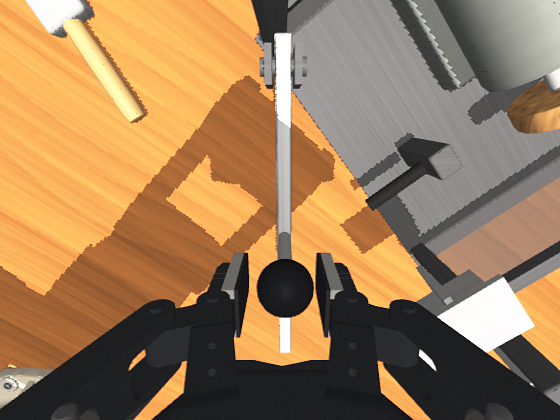

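>>> arm_command(plan=[{"translation": [0.05,0,0],"twist": 0,"gripper": 0.2},{"translation": [0.1,0,0],"twist": 0,"gripper": 0.1},{"translation": [0.1,0,0],"twist": 0,"gripper": 0.1},{"translation": [0.1,0,0],"twist": 0,"gripper": 0.1},{"translation": [0.1,0,0],"twist": 0,"gripper": 0.1}], squeeze=30)

```text
clock: 3.17
eef_pos: [499.0, -50.0, 185.2]
tcp_rot: [3.14, 0.0, -0.928]
contact_force: [-2.4, -1.0, 5.4]
opening: 0.282
```

```bash
python3 -c "
from h import *
st();s=sense()
p=s['eef_pos'];print(p-knob(.653))
for g in (.653,.55,.45,.35,.25,.18): print(g,knob(g)+[0,0,-19.5], *to(knob(g)+[0,0,-19.5],-.272-g))"
```

```text
t 3.17 [499.  -50.  185.2] [ 3.14   0.    -0.928] F [-2.35 -0.97  5.41] op 0.282
[ -0.85150628  -0.7198929  -19.84301389]
0.653 [499.82824897 -49.24577342 185.5       ] [-0.01 -0.11 -0.03] -0.003
0.55 [508.09224326 -59.11114339 185.5       ] [ 1.28 -0.18 -0.03] -0.106
0.45 [517.04497392 -67.8271315  185.5       ] [ 2.51 -0.38 -0.04] -0.206
0.35 [526.82312509 -75.60579429 185.5       ] [ 3.72 -0.69 -0.04] -0.306
0.25 [537.32899671 -82.36940992 185.5       ] [ 4.89 -1.13 -0.04] -0.406
0.18 [545.06014973 -86.46337074 185.5       ] [ 5.68 -1.5  -0.04] -0.476
```

>>> arm_command(plan=[{"translation": [0.4,0.05,-0.1],"twist": -0.03,"gripper": 0.1},{"translation": [1.1,-0.05,-0.1],"twist": -0.09,"gripper": 0.1},{"translation": [1.9,-0.1,-0.1],"twist": -0.155,"gripper": 0.1},{"translation": [2.5,-0.3,-0.1],"twist": -0.206,"gripper": 0.1},{"translation": [2.8,-0.35,-0.1],"twist": -0.23,"gripper": 0.1}])

```text
clock: 3.58
eef_pos: [518.9, -70.6, 185.6]
tcp_rot: [3.14, 0.001, -0.696]
contact_force: [0.1, 0.9, -2.9]
opening: 0.278
```

```bash
python3 -c "
from h import *
st()
for g in (.45,.42,.35,.25,.2,.18): print(g, *to(knob(g)+[0,0,-19.0],-.272-g))"
```

```text
t 3.58 [518.9 -70.6 185.6] [ 3.14e+00  1.00e-03 -6.96e-01] F [ 0.11  0.89 -2.93] op 0.278
0.45 [-0.32 -0.09 -0.04] 0.026
0.42 [ 0.06 -0.09 -0.04] -0.004
0.35 [ 0.93 -0.12 -0.04] -0.074
0.25 [ 2.17 -0.28 -0.04] -0.174
0.2 [ 2.79 -0.4  -0.04] -0.224
0.18 [ 3.03 -0.46 -0.04] -0.244
```

>>> arm_command(plan=[{"translation": [0.4,0,0],"twist": -0.03,"gripper": 0.1},{"translation": [1.0,-0.05,0],"twist": -0.08,"gripper": 0.1},{"translation": [1.7,-0.1,0],"twist": -0.135,"gripper": 0.1},{"translation": [2.3,-0.2,0],"twist": -0.19,"gripper": 0.1},{"translation": [2.7,-0.3,0],"twist": -0.22,"gripper": 0.1}])

```text
clock: 4.0
eef_pos: [541.9, -85.9, 185.3]
tcp_rot: [3.14, 0.001, -0.473]
contact_force: [-1.0, 0.2, 0.8]
opening: 0.28
```

```bash
python3 -c "
from h import *
import cv2
st()
a=grab_frame('scene')[170:290,160:330]
cv2.imwrite('pics/scene1c.png',cv2.resize(a,None,fx=4.7,fy=4.7,interpolation=cv2.INTER_CUBIC))
for g in (.25,.2,.18): print(g, *to(knob(g)+[0,0,-19.0],-.272-g))"
```

```text
t 4.00 [541.9 -85.9 185.3] [ 3.14e+00  1.00e-03 -4.73e-01] F [-0.96  0.19  0.81] op 0.280
0.25 [-0.63 -0.1  -0.06] 0.05
0.2 [-0.01 -0.09 -0.06] 0.0
0.18 [ 0.24 -0.09 -0.06] -0.02
```

View pics/scene1c.png

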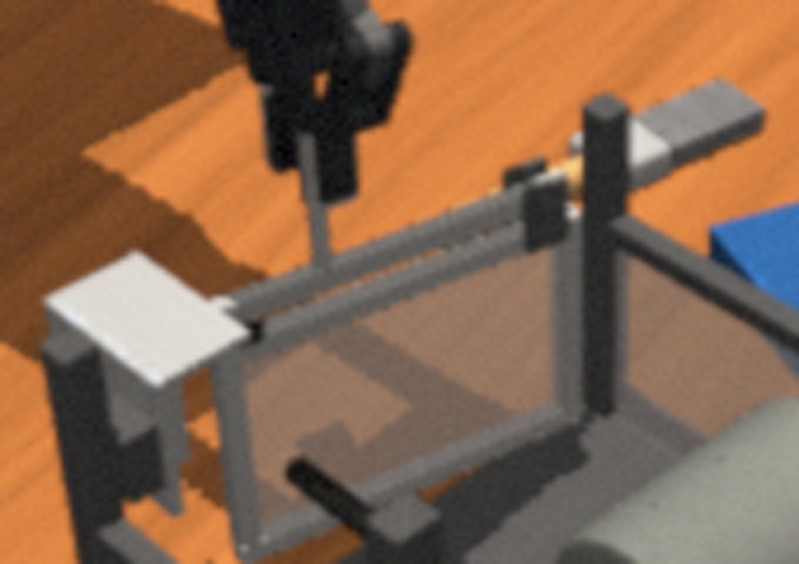

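>>> arm_command(plan=[{"translation": [0.05,-0.05,-0.1],"twist": 0,"gripper": 0.1},{"translation": [0.1,-0.18,-0.3],"twist": -0.01,"gripper": 0.1},{"translation": [0.2,-0.32,-0.5],"twist": -0.02,"gripper": 0.1},{"translation": [0.25,-0.45,-0.7],"twist": -0.02,"gripper": 0.1},{"translation": [0.25,-0.45,-0.7],"twist": -0.02,"gripper": 0.1}])

```text
clock: 4.47
eef_pos: [546.9, -82.7, 192.6]
tcp_rot: [3.141, 0.001, -0.452]
contact_force: [0.1, 1.1, -4.2]
opening: 0.278
```

```bash
cat > w.py <<'E'
from h import *
st()
s=sense();print(np.round(s["eef_pos"][2]+19.4,1))
for g,a in ((.18,0.06),(.18,.08),(.18,.09),(.18,.1),(.18,.11),(.18,.12)): print(g,a, *to(knob(g,a)+[0,0,-19.5],-.272-g))
E
python3 w.py
```

```text
t 4.47 [546.9 -82.7 192.6] [ 3.141e+00  1.000e-03 -4.520e-01] F [ 0.06  1.12 -4.16] op 0.278
212.0
0.18 0.06 [-0.01  0.01  0.12] 0.0
0.18 0.08 [-0.01 -0.13 -0.07] 0.0
0.18 0.09 [-0.01 -0.21 -0.16] 0.0
0.18 0.1 [-0.01 -0.28 -0.25] 0.0
0.18 0.11 [-0.01 -0.36 -0.35] 0.0
0.18 0.12 [-0.01 -0.43 -0.44] 0.0
```

>>> arm_command(plan=[{"translation": [0,-0.03,-0.04],"twist": 0,"gripper": 0.1},{"translation": [0,-0.07,-0.08],"twist": 0,"gripper": 0.1},{"translation": [0,-0.1,-0.12],"twist": 0,"gripper": 0.1},{"translation": [0,-0.12,-0.15],"twist": 0,"gripper": 0.1},{"translation": [0,-0.12,-0.15],"twist": 0,"gripper": 0.1}])

```text
clock: 4.88
eef_pos: [547.3, -81.6, 194.1]
tcp_rot: [3.141, 0.001, -0.452]
contact_force: [-0.4, 0.5, -4.1]
opening: 0.283
```

```bash
python3 w.py
```

```text
t 4.88 [547.3 -81.6 194.1] [ 3.141e+00  1.000e-03 -4.520e-01] F [-0.36  0.5  -4.06] op 0.283
213.5
0.18 0.06 [0.01 0.13 0.27] 0.0
0.18 0.08 [ 0.01 -0.01  0.08] 0.0
0.18 0.09 [ 0.01 -0.09 -0.01] 0.0
0.18 0.1 [ 0.01 -0.16 -0.1 ] 0.0
0.18 0.11 [ 0.01 -0.24 -0.2 ] 0.0
0.18 0.12 [ 0.01 -0.31 -0.29] 0.0
```

Small steps now, feeling for the hood.

>>> arm_command(plan=[{"translation": [0,-0.03,-0.02],"twist": 0,"gripper": 0.1},{"translation": [0,-0.06,-0.04],"twist": 0,"gripper": 0.1},{"translation": [0,-0.08,-0.06],"twist": 0,"gripper": 0.1},{"translation": [0,-0.08,-0.06],"twist": 0,"gripper": 0.1},{"translation": [0,-0.08,-0.06],"twist": 0,"gripper": 0.1}])

```text
clock: 5.3
eef_pos: [547.6, -81.0, 194.8]
tcp_rot: [3.14, 0.001, -0.452]
contact_force: [-0.8, -1.9, -0.2]
opening: 0.279
```

```bash
python3 w.py
```

```text
t 5.30 [547.6 -81.  194.8] [ 3.14e+00  1.00e-03 -4.52e-01] F [-0.83 -1.91 -0.16] op 0.279
214.2
0.18 0.06 [0.01 0.19 0.34] 0.0
0.18 0.08 [0.01 0.05 0.15] 0.0
0.18 0.09 [ 0.01 -0.02  0.06] 0.0
0.18 0.1 [ 0.01 -0.1  -0.04] 0.0
0.18 0.11 [ 0.01 -0.17 -0.13] 0.0
0.18 0.12 [ 0.01 -0.25 -0.22] 0.0
```

>>> arm_command(plan=[{"translation": [0,-0.02,-0.02],"twist": 0,"gripper": 0.1},{"translation": [0,-0.04,-0.04],"twist": 0,"gripper": 0.1},{"translation": [0,-0.04,-0.04],"twist": 0,"gripper": 0.1},{"translation": [0,-0.04,-0.04],"twist": 0,"gripper": 0.1},{"translation": [0,-0.04,-0.04],"twist": 0,"gripper": 0.1}])

```text
clock: 5.72
eef_pos: [547.8, -80.8, 195.2]
tcp_rot: [3.14, 0.001, -0.452]
contact_force: [-1.7, -2.0, -1.8]
opening: 0.28
```

```bash
python3 w.py; python3 -c "
from h import *
import cv2
a=grab_frame('scene')[170:290,160:330]
st()
cv2.imwrite('pics/scene2c.png',cv2.resize(a,None,fx=4.7,fy=4.7,interpolation=cv2.INTER_CUBIC))
st()"
```

```text
t 5.72 [547.8 -80.8 195.2] [ 3.14e+00  1.00e-03 -4.52e-01] F [-1.72 -2.04 -1.75] op 0.280
214.6
0.18 0.06 [0.   0.22 0.38] 0.0
0.18 0.08 [0.   0.08 0.19] 0.0
0.18 0.09 [0.   0.01 0.1 ] 0.0
0.18 0.1 [ 0.   -0.07  0.01] 0.0
0.18 0.11 [ 0.   -0.14 -0.09] 0.0
0.18 0.12 [ 0.   -0.22 -0.18] 0.0
t 5.77 [547.8 -80.7 195.2] [ 3.14e+00  1.00e-03 -4.52e-01] F [-1.67 -1.76 -1.37] op 0.277
t 5.77 [547.8 -80.7 195.2] [ 3.14e+00  1.00e-03 -4.52e-01] F [-1.67 -1.76 -1.37] op 0.277
```

View pics/scene2c.png

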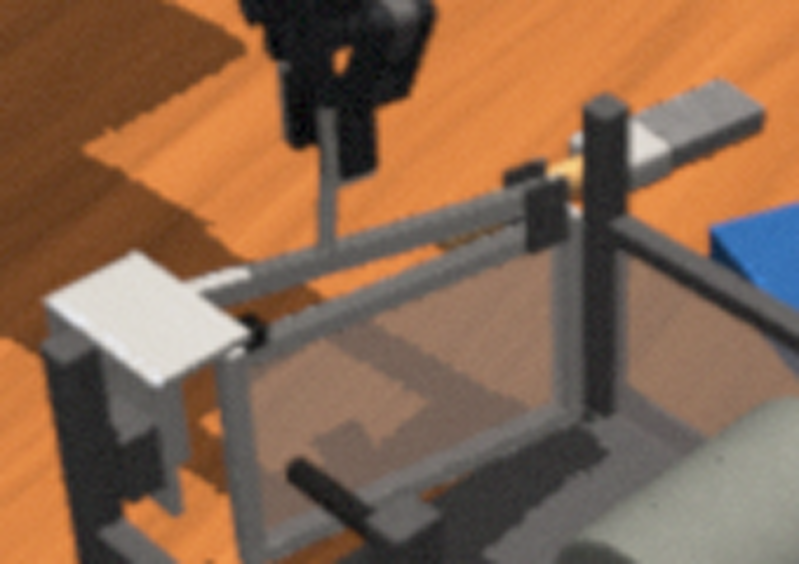

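>>> arm_command(plan=[{"translation": [0,-0.03,-0.02],"twist": 0,"gripper": 0.1},{"translation": [0,-0.06,-0.04],"twist": 0,"gripper": 0.1},{"translation": [0,-0.06,-0.05],"twist": 0,"gripper": 0.1},{"translation": [0,-0.06,-0.05],"twist": 0,"gripper": 0.1},{"translation": [0,-0.06,-0.05],"twist": 0,"gripper": 0.1}])

```text
clock: 6.18
eef_pos: [548.0, -80.3, 195.8]
tcp_rot: [3.14, 0.001, -0.452]
contact_force: [-2.0, -3.2, -0.0]
opening: 0.281
```

>>> arm_command(plan=[{"translation": [0,-0.02,-0.02],"twist": 0,"gripper": 0.1},{"translation": [0,-0.04,-0.04],"twist": 0,"gripper": 0.1},{"translation": [0,-0.04,-0.04],"twist": 0,"gripper": 0.1},{"translation": [0,-0.04,-0.04],"twist": 0,"gripper": 0.1},{"translation": [0,-0.04,-0.04],"twist": 0,"gripper": 0.1}])

```text
clock: 6.6
eef_pos: [548.2, -80.0, 196.1]
tcp_rot: [3.14, 0.001, -0.452]
contact_force: [-2.3, -3.5, -0.6]
opening: 0.282
```

```bash
python3 w.py
```

```text
t 6.60 [548.2 -80.  196.1] [ 3.14e+00  1.00e-03 -4.52e-01] F [-2.25 -3.53 -0.57] op 0.282
215.5
0.18 0.06 [0.   0.31 0.48] 0.0
0.18 0.08 [0.   0.16 0.29] 0.0
0.18 0.09 [0.   0.09 0.19] 0.0
0.18 0.1 [0.   0.02 0.1 ] 0.0
0.18 0.11 [ 0.   -0.06  0.01] 0.0
0.18 0.12 [ 0.   -0.14 -0.09] 0.0
```

```bash
cat >> w.py <<'E'
R_=R.from_euler("xyz",s["tcp_rot"]).as_matrix();f=R_.T@s["contact_force"]
print("tool F",np.round(f,2),"moment Nmm",round(f[2]*93+f[1]*72))
E
sed -i 's/^for g,a.*/for g,a in ((.18,.1),(.18,.11),(.18,.12)): print(g,a, *to(knob(g,a)+[0,0,-19.5],-.272-g))/' w.py; python3 w.py
```

```text
t 6.60 [548.2 -80.  196.1] [ 3.14e+00  1.00e-03 -4.52e-01] F [-2.25 -3.53 -0.57] op 0.282
215.5
0.18 0.1 [0.   0.02 0.1 ] 0.0
0.18 0.11 [ 0.   -0.06  0.01] 0.0
0.18 0.12 [ 0.   -0.14 -0.09] 0.0
tool F [-0.48  4.16  0.58] moment Nmm 354
```

>>> arm_command(plan=[{"translation": [0,0,-0.03],"twist": 0,"gripper": 0.1},{"translation": [0,0,-0.06],"twist": 0,"gripper": 0.1},{"translation": [0,0,-0.06],"twist": 0,"gripper": 0.1},{"translation": [0,0,-0.06],"twist": 0,"gripper": 0.1},{"translation": [0,0,-0.06],"twist": 0,"gripper": 0.1}])

```text
clock: 7.02
eef_pos: [548.2, -79.9, 196.4]
tcp_rot: [3.14, 0.001, -0.452]
contact_force: [0.8, -1.3, -9.1]
opening: 0.281
```

```bash
python3 w.py
```

```text
t 7.02 [548.2 -79.9 196.4] [ 3.14e+00  1.00e-03 -4.52e-01] F [ 0.83 -1.31 -9.11] op 0.281
215.8
0.18 0.1 [0.01 0.03 0.12] 0.0
0.18 0.11 [ 0.01 -0.04  0.03] 0.0
0.18 0.12 [ 0.01 -0.12 -0.06] 0.0
tool F [1.33 0.8  9.11] moment Nmm 904
```

>>> arm_command(plan=[{"translation": [0,0.04,0.08],"twist": 0,"gripper": 0.1},{"translation": [0,0.08,0.16],"twist": 0,"gripper": 0.1},{"translation": [0,0.1,0.2],"twist": 0,"gripper": 0.1},{"translation": [0,0.1,0.2],"twist": 0,"gripper": 0.1},{"translation": [0,0.1,0.2],"twist": 0,"gripper": 0.1}])

```text
clock: 7.43
eef_pos: [547.7, -81.0, 194.7]
tcp_rot: [3.14, 0.001, -0.452]
contact_force: [-3.4, -3.8, 1.0]
opening: 0.28
```

```bash
sed -i 's/^for g,a.*/for g,a in ((.18,.0935),(.14,.0935),(.1,.0935),(.06,.0935),(.03,.0935),(.02,.0935)): print(g,a, *to(knob(g,a)+[0,0,-19.5],-.272-g))/' w.py; python3 w.py
```

```text
t 7.43 [547.7 -81.  194.7] [ 3.14e+00  1.00e-03 -4.52e-01] F [-3.41 -3.77  1.04] op 0.280
214.1
0.18 0.0935 [ 0.   -0.04  0.01] 0.0
0.14 0.0935 [ 0.48 -0.05  0.01] -0.04
0.1 0.0935 [ 0.95 -0.08  0.01] -0.08
0.06 0.0935 [ 1.42 -0.13  0.01] -0.12
0.03 0.0935 [ 1.77 -0.17  0.01] -0.15
0.02 0.0935 [ 1.89 -0.19  0.01] -0.16
tool F [-1.42  4.89 -1.03] moment Nmm 256
```

>>> arm_command(plan=[{"translation": [0.1,0.02,0],"twist": -0.01,"gripper": 0.1},{"translation": [0.3,0.02,0],"twist": -0.025,"gripper": 0.1},{"translation": [0.5,0.0,0],"twist": -0.04,"gripper": 0.1},{"translation": [0.65,-0.01,0],"twist": -0.055,"gripper": 0.1},{"translation": [0.75,-0.02,0],"twist": -0.065,"gripper": 0.1}])

```text
clock: 7.85
eef_pos: [554.5, -84.2, 194.6]
tcp_rot: [3.14, 0.001, -0.385]
contact_force: [-3.0, -2.6, -0.4]
opening: 0.283
```

```bash
python3 w.py
```

```text
t 7.85 [554.5 -84.2 194.6] [ 3.14e+00  1.00e-03 -3.85e-01] F [-2.95 -2.59 -0.41] op 0.283
214.0
0.18 0.0935 [-0.75 -0.08  0.  ] 0.067
0.14 0.0935 [-0.28 -0.06  0.  ] 0.027
0.1 0.0935 [ 0.2  -0.05  0.  ] -0.013
0.06 0.0935 [ 0.67 -0.07  0.  ] -0.053
0.03 0.0935 [ 1.03 -0.09  0.  ] -0.083
0.02 0.0935 [ 1.14 -0.1   0.  ] -0.093
tool F [-1.76  3.51  0.42] moment Nmm 292
```

Gate ≈0.117, force small, moment normal. Next: in over the lip, gently.

>>> arm_command(plan=[{"translation": [0.1,0.03,0],"twist": -0.01,"gripper": 0.1},{"translation": [0.2,0.02,0],"twist": -0.015,"gripper": 0.1},{"translation": [0.3,0.01,0],"twist": -0.025,"gripper": 0.1},{"translation": [0.4,0,0],"twist": -0.03,"gripper": 0.1},{"translation": [0.45,0,0],"twist": -0.035,"gripper": 0.1}])

```text
clock: 8.27
eef_pos: [558.5, -85.8, 194.5]
tcp_rot: [3.14, 0.002, -0.35]
contact_force: [-4.4, -1.3, -1.3]
opening: 0.281
```

```bash
python3 w.py
```

```text
t 8.27 [558.5 -85.8 194.5] [ 3.14e+00  2.00e-03 -3.50e-01] F [-4.41 -1.29 -1.27] op 0.281
213.9
0.18 0.0935 [-1.18 -0.13 -0.01] 0.102
0.14 0.0935 [-0.71 -0.09 -0.01] 0.062
0.1 0.0935 [-0.23 -0.07 -0.01] 0.022
0.06 0.0935 [ 0.24 -0.07 -0.01] -0.018
0.03 0.0935 [ 0.6  -0.08 -0.01] -0.048
0.02 0.0935 [ 0.72 -0.08 -0.01] -0.058
tool F [-3.7   2.72  1.28] moment Nmm 315
```

>>> arm_command(plan=[{"translation": [0.1,-0.01,-0.01],"twist": -0.01,"gripper": 0.1},{"translation": [0.2,-0.02,-0.01],"twist": -0.015,"gripper": 0.1},{"translation": [0.3,-0.03,-0.01],"twist": -0.025,"gripper": 0.1},{"translation": [0.4,-0.03,-0.01],"twist": -0.035,"gripper": 0.1},{"translation": [0.5,-0.03,-0.01],"twist": -0.04,"gripper": 0.1}])

```text
clock: 8.68
eef_pos: [563.2, -87.3, 194.5]
tcp_rot: [3.139, 0.003, -0.309]
contact_force: [-4.7, -0.9, -1.5]
opening: 0.281
```

```bash
python3 w.py
```

```text
t 8.68 [563.2 -87.3 194.5] [ 3.139e+00  3.000e-03 -3.090e-01] F [-4.69 -0.93 -1.5 ] op 0.281
213.9
0.18 0.0935 [-1.66 -0.17  0.  ] 0.143
0.14 0.0935 [-1.19 -0.12 -0.  ] 0.103
0.1 0.0935 [-0.72 -0.08 -0.  ] 0.063
0.06 0.0935 [-0.24 -0.06 -0.  ] 0.023
0.03 0.0935 [ 0.11 -0.05 -0.  ] -0.007
0.02 0.0935 [ 0.23 -0.06 -0.  ] -0.017
tool F [-4.18  2.31  1.52] moment Nmm 307
```

>>> arm_command(plan=[{"translation": [0.1,0,0],"twist": -0.01,"gripper": 0.1},{"translation": [0.2,0,0],"twist": -0.015,"gripper": 0.1},{"translation": [0.25,0,0],"twist": -0.02,"gripper": 0.1},{"translation": [0.25,0,0],"twist": -0.02,"gripper": 0.1},{"translation": [0.25,0,0],"twist": -0.02,"gripper": 0.1}])

```text
clock: 9.1
eef_pos: [565.3, -88.1, 194.4]
tcp_rot: [3.139, 0.003, -0.289]
contact_force: [-4.1, -2.3, -1.3]
opening: 0.282
```

```bash
python3 w.py; python3 -c "
from h import *
import cv2
b=grab_frame('top')[190:300,260:440]
a=grab_frame('scene')[170:290,160:330]
cv2.imwrite('pics/scene3c.png',cv2.resize(a,None,fx=4.7,fy=4.7,interpolation=cv2.INTER_CUBIC))
cv2.imwrite('pics/top3c.png',cv2.resize(b,None,fx=4.4,fy=4.4,interpolation=cv2.INTER_CUBIC))"
```

```text
t 9.10 [565.3 -88.1 194.4] [ 3.139e+00  3.000e-03 -2.890e-01] F [-4.13 -2.34 -1.26] op 0.282
213.8
0.18 0.0935 [-1.88 -0.22 -0.01] 0.163
0.14 0.0935 [-1.41 -0.16 -0.01] 0.123
0.1 0.0935 [-0.94 -0.11 -0.01] 0.083
0.06 0.0935 [-0.46 -0.08 -0.01] 0.043
0.03 0.0935 [-0.11 -0.07 -0.02] 0.013
0.02 0.0935 [ 0.01 -0.07 -0.02] 0.003
tool F [-3.29  3.41  1.28] moment Nmm 365
```

View pics/scene3c.png

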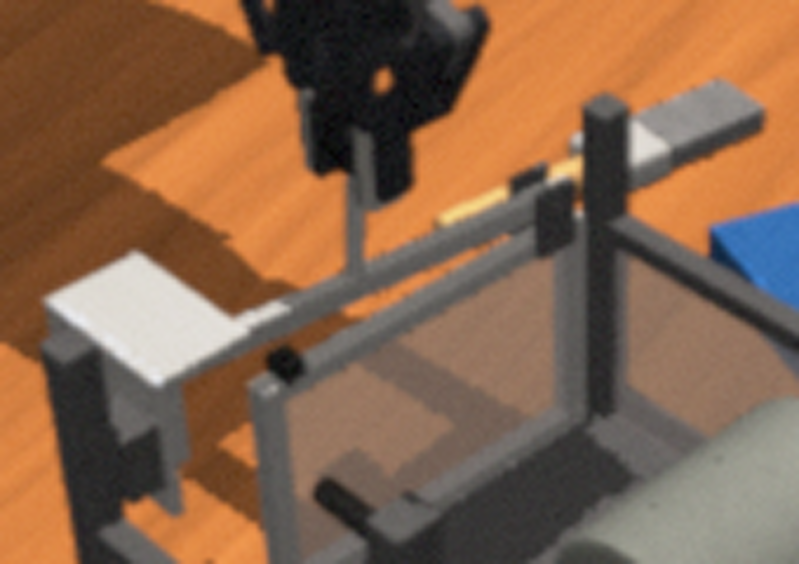

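```bash
sed -i 's/^for g,a.*/for g,a in ((.02,.07),(.02,.05),(.02,.03),(.02,.0),(.01,.0)): print(g,a, *to(knob(g,a)+[0,0,-19.5],-.272-g))/' w.py; python3 w.py
```

```text
t 9.20 [565.3 -88.1 194.4] [ 3.139e+00  3.000e-03 -2.890e-01] F [-6.05 -0.67 -0.21] op 0.279
213.8
0.02 0.07 [0.01 0.11 0.21] 0.003
0.02 0.05 [0.01 0.25 0.4 ] 0.003
0.02 0.03 [0.01 0.39 0.6 ] 0.003
0.02 0.0 [0.01 0.58 0.89] 0.003
0.01 0.0 [0.14 0.58 0.89] -0.007
tool F [-5.61  2.36  0.24] moment Nmm 192
```

>>> arm_command(plan=[{"translation": [0.03,0.08,0.08],"twist": 0,"gripper": 0.1},{"translation": [0.05,0.16,0.17],"twist": 0,"gripper": 0.1},{"translation": [0.05,0.23,0.26],"twist": 0,"gripper": 0.1},{"translation": [0.05,0.28,0.34],"twist": 0,"gripper": 0.1},{"translation": [0.05,0.32,0.4],"twist": 0,"gripper": 0.1}])

```text
clock: 9.62
eef_pos: [564.5, -91.2, 190.2]
tcp_rot: [3.139, 0.004, -0.288]
contact_force: [-4.7, -1.2, -1.2]
opening: 0.283
```

```bash
python3 w.py
```

```text
t 9.62 [564.5 -91.2 190.2] [ 3.139  0.004 -0.288] F [-4.69 -1.17 -1.2 ] op 0.283
209.6
0.02 0.07 [-0.   -0.21 -0.21] 0.004
0.02 0.05 [-0.   -0.07 -0.02] 0.004
0.02 0.03 [-0.    0.07  0.17] 0.004
0.02 0.0 [-0.    0.26  0.47] 0.004
0.01 0.0 [0.12 0.26 0.47] -0.006
tool F [-4.16  2.46  1.22] moment Nmm 290
```

>>> arm_command(plan=[{"translation": [0.03,0.1,0.1],"twist": 0,"gripper": 0.1},{"translation": [0.03,0.17,0.2],"twist": 0,"gripper": 0.1},{"translation": [0.03,0.23,0.3],"twist": 0,"gripper": 0.1},{"translation": [0.03,0.29,0.4],"twist": 0,"gripper": 0.1},{"translation": [0.03,0.33,0.47],"twist": 0,"gripper": 0.1}])

```text
clock: 10.03
eef_pos: [563.6, -94.4, 185.4]
tcp_rot: [3.139, 0.005, -0.288]
contact_force: [-4.7, 0.9, 3.3]
opening: 0.285
```

```bash
python3 w.py;python3 -c "
from h import *
import cv2
a=grab_frame('scene')[170:290,160:330]
cv2.imwrite('pics/scene4c.png',cv2.resize(a,None,fx=4.7,fy=4.7,interpolation=cv2.INTER_CUBIC))"
```

```text
t 10.03 [563.6 -94.4 185.4] [ 3.139  0.005 -0.288] F [-4.75  0.86  3.31] op 0.285
204.8
0.02 0.07 [-0.01 -0.54 -0.7 ] 0.004
0.02 0.05 [-0.01 -0.4  -0.51] 0.004
0.02 0.03 [-0.01 -0.27 -0.31] 0.004
0.02 0.0 [-0.01 -0.07 -0.01] 0.004
0.01 0.0 [ 0.11 -0.07 -0.01] -0.006
tool F [-4.82  0.53 -3.29] moment Nmm -267
```

View pics/scene4c.png

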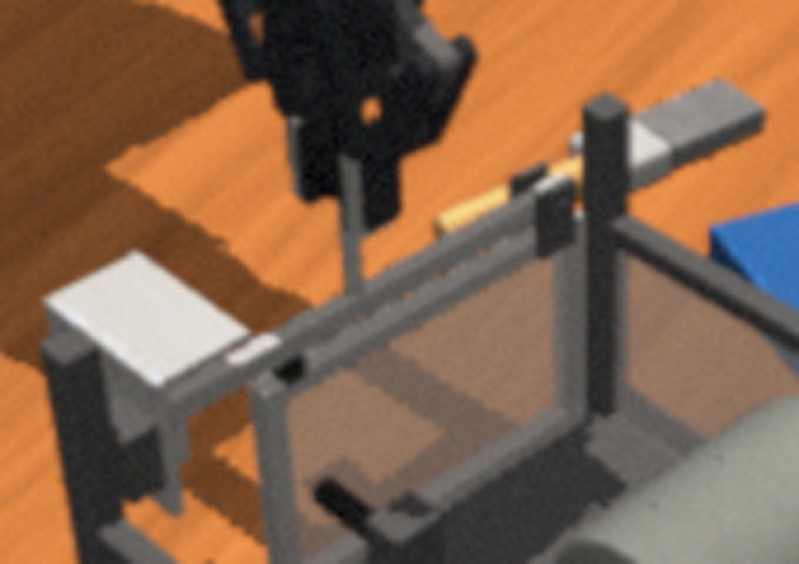

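>>> arm_command(plan=[{"translation": [-0.08,0,0],"twist": 0,"gripper": 0.1},{"translation": [-0.16,0,-0.02],"twist": 0.01,"gripper": 0.1},{"translation": [-0.24,-0.01,-0.02],"twist": 0.02,"gripper": 0.1},{"translation": [-0.3,-0.02,-0.02],"twist": 0.03,"gripper": 0.1},{"translation": [-0.3,-0.02,-0.02],"twist": 0.03,"gripper": 0.1}])

```text
clock: 10.5
eef_pos: [560.6, -93.3, 185.6]
tcp_rot: [3.139, 0.005, -0.319]
contact_force: [-6.0, -0.6, 0.5]
opening: 0.284
```

```bash
python3 w.py
```

```text
t 10.50 [560.6 -93.3 185.6] [ 3.139  0.005 -0.319] F [-5.96 -0.56  0.51] op 0.284
205.0
0.02 0.07 [ 0.29 -0.53 -0.67] -0.027
0.02 0.05 [ 0.29 -0.39 -0.48] -0.027
0.02 0.03 [ 0.3  -0.25 -0.29] -0.027
0.02 0.0 [ 0.3  -0.05  0.01] -0.027
0.01 0.0 [ 0.43 -0.06  0.01] -0.037
tool F [-5.48  2.4  -0.47] moment Nmm 129
```

>>> arm_command(plan=[{"translation": [-0.05,0.02,0],"twist": 0,"gripper": 0.1},{"translation": [-0.1,0.03,0],"twist": 0,"gripper": 0.1},{"translation": [-0.12,0.03,0],"twist": 0,"gripper": 0.1},{"translation": [-0.12,0.03,0],"twist": 0,"gripper": 0.1},{"translation": [-0.12,0.03,0],"twist": 0,"gripper": 0.1}])

```text
clock: 10.92
eef_pos: [560.4, -93.3, 185.8]
tcp_rot: [3.14, 0.003, -0.319]
contact_force: [4.9, -0.2, -7.1]
opening: 0.283
```

```bash
python3 w.py
```

```text
t 10.92 [560.4 -93.3 185.8] [ 3.14e+00  3.00e-03 -3.19e-01] F [ 4.91 -0.19 -7.11] op 0.283
205.2
0.02 0.07 [ 0.31 -0.54 -0.66] -0.027
0.02 0.05 [ 0.32 -0.39 -0.47] -0.027
0.02 0.03 [ 0.32 -0.26 -0.27] -0.027
0.02 0.0 [ 0.33 -0.06  0.03] -0.027
0.01 0.0 [ 0.45 -0.06  0.02] -0.037
tool F [ 4.74 -1.37  7.09] moment Nmm 561
```

>>> arm_command(plan=[{"translation": [0.04,0,0.02],"twist": 0,"gripper": 0.1},{"translation": [0.06,0,0.04],"twist": 0,"gripper": 0.1},{"translation": [0.06,0,0.04],"twist": 0,"gripper": 0.1},{"translation": [0.06,0,0.04],"twist": 0,"gripper": 0.1},{"translation": [0.06,0,0.04],"twist": 0,"gripper": 0.1}])

```text
clock: 11.33
eef_pos: [560.5, -93.4, 185.4]
tcp_rot: [3.14, 0.004, -0.319]
contact_force: [-3.6, -0.2, 1.1]
opening: 0.281
```

```bash
python3 w.py
```

```text
t 11.33 [560.5 -93.4 185.4] [ 3.14   0.004 -0.319] F [-3.55 -0.23  1.06] op 0.281
204.8
0.02 0.07 [ 0.29 -0.55 -0.7 ] -0.027
0.02 0.05 [ 0.3  -0.4  -0.51] -0.027
0.02 0.03 [ 0.3  -0.27 -0.31] -0.027
0.02 0.0 [ 0.31 -0.07 -0.01] -0.027
0.01 0.0 [ 0.44 -0.07 -0.01] -0.037
tool F [-3.3   1.34 -1.05] moment Nmm -1
```

>>> arm_command(plan=[{"translation": [0,0,0],"twist": 0,"gripper": 0.32},{"translation": [0,0,0],"twist": 0,"gripper": 0.4},{"translation": [0,0,0],"twist": 0,"gripper": 0.5},{"translation": [0,0,0],"twist": 0,"gripper": 0.6},{"translation": [0,0,0],"twist": 0,"gripper": 0.7}])

```text
clock: 11.75
eef_pos: [560.8, -93.4, 185.5]
tcp_rot: [3.14, 0.003, -0.319]
contact_force: [0.4, 0.3, 0.0]
opening: 0.697
```

>>> arm_command(plan=[{"translation": [0,0,-0.3],"twist": 0,"gripper": 0.8},{"translation": [0,0,-1.3],"twist": 0,"gripper": 0.8},{"translation": [0,0,-3],"twist": 0,"gripper": 0.8},{"translation": [0,0,-5],"twist": 0,"gripper": 0.8},{"translation": [0,0,-7],"twist": 0,"gripper": 0.8}])

```text
clock: 12.17
eef_pos: [561.0, -93.3, 257.0]
tcp_rot: [3.14, 0.003, -0.319]
contact_force: [-0.4, 0.4, -0.1]
opening: 0.796
```

>>> arm_command(plan=[{"translation": [-2,0,-2],"twist": 0,"gripper": 0.8},{"translation": [-5,0,-4],"twist": 0,"gripper": 0.8},{"translation": [-8,0,-6],"twist": 0,"gripper": 0.8},{"translation": [-11,0,-7],"twist": 0,"gripper": 0.8},{"translation": [-12,0,-7],"twist": 0,"gripper": 0.8}])

```text
clock: 12.58
eef_pos: [445.3, -54.9, 330.6]
tcp_rot: [3.141, -0.0, -0.319]
contact_force: [1.0, -0.2, -0.7]
opening: 0.8
```

```bash
python3 -c "
from h import *
import cv2
st()
b=grab_frame('top')[190:300,260:440]
a=grab_frame('scene')[170:290,160:330]
cv2.imwrite('pics/scene5c.png',cv2.resize(a,None,fx=4.7,fy=4.7,interpolation=cv2.INTER_CUBIC))
cv2.imwrite('pics/top5c.png',cv2.resize(b,None,fx=4.4,fy=4.4,interpolation=cv2.INTER_CUBIC))
cv2.imwrite('pics/w5.png',grab_frame('wrist'))
for g in (.02,.05,.11): print(g,proj('top',knob(g)),proj('scene',knob(g)))"
```

```text
t 12.58 [445.3 -54.9 330.6] [ 3.141 -0.    -0.319] F [ 0.97 -0.18 -0.67] op 0.800
0.02 [341.08934801 220.63646425] [233.53139491 205.13881001]
0.05 [340.57611386 222.27907784] [232.22510809 204.24888966]
0.11 [339.40107992 225.51589529] [229.78770241 202.41200803]
```

View pics/scene5c.png

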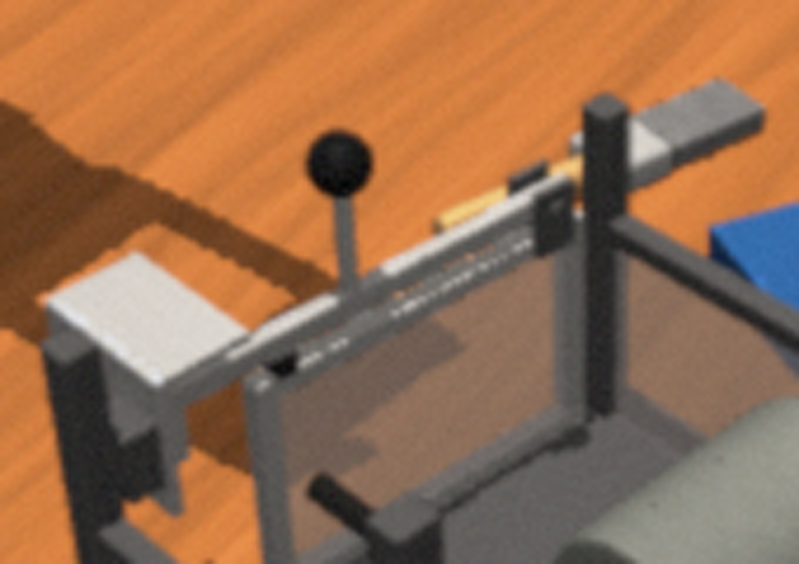

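View pics/w5.png

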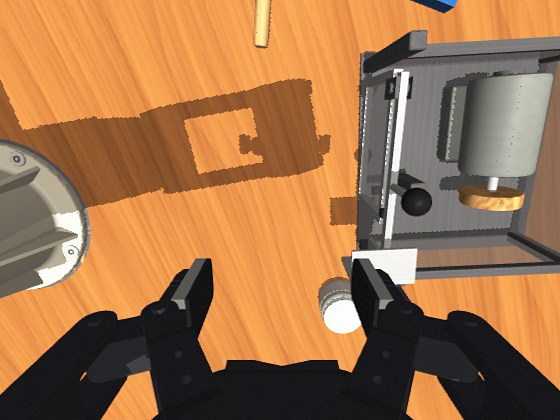

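>>> arm_command(plan=[{"translation": [0,0,0],"twist": 0,"gripper": 0.8},{"translation": [0,0,0],"twist": 0,"gripper": 0.8},{"translation": [0,0,0],"twist": 0,"gripper": 0.8},{"translation": [0,0,0],"twist": 0,"gripper": 0.8},{"translation": [0,0,0],"twist": 0,"gripper": 0.8}])

```text
clock: 13.15
eef_pos: [447.8, -55.8, 327.7]
tcp_rot: [3.14, 0.002, -0.319]
contact_force: [-0.5, 0.3, 0.7]
opening: 0.797
```

```bash
python3 -c "
from h import *
from rig import job
import cv2
a=grab_frame('scene')
o=cv2.imread('pics/scene5c.png');b=cv2.resize(a[170:290,160:330],None,fx=4.7,fy=4.7,interpolation=cv2.INTER_CUBIC)
m=(b[100:230,280:400].max(2)<50);ys,xs=np.nonzero(m);print('knob px',160+(280+xs.mean())/4.7-.4,170+(100+ys.mean())/4.7-.4)
st();print(job.sign_off())"
```

```text
knob px 231.7638565998454 204.72586155229246
t 13.20 [447.7 -55.7 327.8] [ 3.14e+00  2.00e-03 -3.19e-01] F [0.37 0.02 0.45] op 0.802
the job is handed in; nothing more can be done
None
```

The gate is shut and latched, and I handed the job in at 13.2 s; sign-off gave no verdict.

**What I did:** I gripped the knob from above and swung the gate to about 0.18 rad. I raised the bar until it lightly touched the hood, at an estimated 3 N, then lowered it about 2 mm to centre it in the gap. It passed over the lip and in to about 0.02 rad with only the buffer force felt. I lowered it onto its rest, eased it back against the lip, let go and backed the arm away.

**Last checks:**
- **Gate:** the knob showed at pixel (231.8, 204.7) in the scene camera. I predicted (232.2, 204.2) for a gate angle of 0.05 rad with the bar level. It stayed there after release, and the bar could be seen behind the lip.
- **Robot:** the gripper is well clear, with about 0.5 N of sensor noise.
- **Bystanders:** I never went near the book, tin or brush. They look undisturbed in the views taken, but I did not measure their positions.

**Disagreement:** the force readings were noisy by 2 to 3 N. While easing the bar onto the lip I briefly pulled about 5 N at the knob against it, which I estimate put about 6 N on the lip, under the 14 N limit. I did not measure the force on the catch directly.

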